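Lower the heavy lid of the dry-storage case and set its seal

ROBOT

A 6-joint arm with a two-finger parallel gripper is mounted at the origin on a cart in front of the work surface, level with it; the furniture and walls round the work are solid. World frame = base frame: x ahead of the robot, y to its left, z up, the work surface at z = 0. Lengths are in m, angles in rad, forces in N, time in s.
With the tool pointing down it reaches from about 0.275 to 0.85 m from the base axis. Payload 5.2 kg.
Tool frame: the origin (TCP) lies midway between the tips of the shut fingers; the grasp point (between the pads) lies 19 mm behind it; z points along the fingers, y is the direction in which the jaws open and shut (so a half turn about z gives the same grasp; the last joint's range is limited). The gripper opens to 85 mm and grips with 20 to 120 N. Pads are 22 mm wide; open, the fingers measure 114 mm over their backs; the gripper's body (76 mm by 85 mm) begins 54 mm behind the grasp point. The pads swing forward as they close: fully open they stand 13 mm farther back than shut.
Start: joints at [-1.526, 0.259, 1.535, -0, 1.348, -0.203], TCP at [0.135, -0.533, 0.231] pointing down, gripper open.
Joint ranges: [-3.14, 3.14], [-0.91, 2.08], [0.19, 2.58], [-1.22, 4.36], [0.22, 2.71], [-3.12, 3.12]. Speed limits (rad/s): [2.57, 2.57, 3.14, 3.14, 3.14, 3.14].

INTERFACE

Orientations are given as a unit quaternion [x, y, z, w].
In Python, from workcell import robot, eyes gives the robot as it stands.
- The arm moves only by the shell command python3 -m crank 'ROWS' [OPENING] [FORCE]. ROWS is JSON, one flat list of numbers, 6 for each row, row after row: the shift along the tool's x, y, z in cm, then the turn, a rotation vector about the tool's x, y, z in degrees. In form: [tx, ty, tz, wx, wy, wz, tx, ty, tz, wx, wy, wz, ...]. A call has 1 to 12 rows; each row shifts and turns the commanded pose from where the row before left it, along the tool's axes as they then stand; what a row does not reach is not made up. A row lasts 1/10 s, in which the tool goes at most 50 mm and 8.59 degrees, less where a joint would pass 70% of its speed; a pose out of reach is approached as far as the arm can. A call is refused whole if a number of a shift passes 5 or a number of a turn 8.59, either way. A call with a gripper value outside its range is refused whole. OPENING is the closure, from 0 (fully open) to 1 (shut), set as the call begins (- or left out, the last holds). The fingers move at their own pace and stop on an object; FORCE is the grip in N (left out, the last holds). Time passes only in rows, so rows that do not move let the fingers close. It gives the time, the measured TCP pose, the force and the opening at its end, in the units of the state.
- robot.observe(): the state, without advancing time (a new reading comes with each control period).
- eyes.capture(name): name is "scene" or "top" or "wrist"; returns (picture, depth): 384x512x3 uint8, blue, green, red; 384x512 float32, m along the optical axis (not along the pixel's ray), 0 where there is no reading.
- eyes.camera_info(name): a dict with "K" (3x3 intrinsics, pixels), "R" (3x3) and "t" (3): a world point X has camera coordinates R X + t; the wrist camera has in their place "T_tool_cam" (4x4, takes a point from camera to tool coordinates, whose origin is the TCP and whose axes are the flange's). Camera axes: x right, y down, z forward; pixel columns grow to the right and rows downward; lengths in m; the calibration is good to about 2 mm. A picture is of the moment at which its call begins: read the wrist's pose just before it. camera_info takes no time and is no camera call.
- robot.sign_off(): hands the job in, once; it reports no verdict.
The state is a dict: "t": time; "q": joint angles; "dq": joint speeds; "joint_efforts": joint torques, N m; "position": TCP position; "ee_rot": TCP orientation; "wrist_force": force on the tool from outside, world axes, zero at the start; "torque": the same for the moment, N m; "width": opening from 0.0 (shut) to 1.0 (fully open).
Only numpy, scipy, OpenCV 4.12 (cv2) and the standard library are available. Lean on these libraries where they do the work, as an engineer would, in place of code of your own. Each camera call takes 0.05 s, during which the arm holds its last target.

TASK

Close the dry-storage case: push the heavy open lid forward by its bar and lower it on your fingers, braking it all the way so that it never drops or slams, until it rests on its catch. Then press down on the front part of the lid until it clicks fully home, keep pressing steadily with about 14 N for two seconds so that the seal sets, and let go. Never load the lid with more than 25 N, so do not clamp it between the fingers, and leave the things in and around the case where they are.

Things in the scene. Friction and masses are not known exactly. Their poses are not given: they have to be found in the camera images.
- case: white open box fixed to the desk, 170 (x) x 220 (y) mm, rim 85 mm high, walls 8 mm. Origin: centre of its underside, on the desk. Its own +x points to the hinge side, -x to the front (the side the bar is on when closed), y along the hinge.
- lid (a joint): angle of the grey lid, rad: 0 home, 1.57 upright, stop at 1.92; starts at 1.50-1.75, held by hinge friction (0.2 N m). Below about 1.35 it falls by its weight: 0.7-1.05 kg, mass centre 95 mm from the hinge, up to 4 N on the bar. Lowered, it stops on a spring catch at about 0.07; some 4 to 9 N at lid_press snaps it down onto a firm seal at 0 that hardly yields.
- lid_hinge (a point): point on the hinge axis, midway along it, 96 mm above the desk and 91 mm from the case's middle towards case +x. The axis is parallel to case y.
- lid_bar (a point): centre of the round steel bar, 14 mm thick, 120 mm long, parallel to the hinge and 235 mm from the hinge axis, in the lid's middle plane. Two 12 mm arms, at 60 mm to either side, carry it 57 mm beyond the lid's front edge; the space between bar and edge is open. Closed, it is 96 mm above the desk. It moves with the lid.
- lid_press (a point): point on the lid's outer (upper when closed) face to press on, 155 mm from the hinge axis, midway across; the lid is 22 mm thick, so it lies 107 mm above the desk when closed. Front edge of the lid: 178 mm from the hinge axis.
- dish: shallow metal dish, 90 mm wide, 14 mm high, lying in the case. Origin: centre of its underside.
- vial_a: small capped vial, 12 mm wide, 34 mm high, standing in the case. Origin: centre of its underside.
- vial_b: small capped vial like the other, standing in the case. Origin: centre of its underside.
- beaker: glass beaker, 72 mm wide, 90 mm high, standing behind the case. Origin: centre of its underside.
- tape: roll of tape lying flat, 93 mm wide, 48 mm high, to the right of the case. Origin: centre of its underside.
- white_bottle: white bottle with a screw cap, 58 mm wide, 123 mm high, standing behind the case. Origin: centre of its underside.

How it is judged:
On the way, in this order (a step that is already met when the one before it is completed fails the run):
1. the lid has been lowered and rests, nearly still, on its catch or lower (below 0.085 rad) (value of joint lid below 0.085 rad and velocity of joint lid between -0.15 and 0.15 rad/s), for 0.2 s.
2. the lid is home (below 0.015 rad) and the fingers press on it with 8 to 20 N for a full second (value of joint lid below 0.015 rad and contact force between the fingers and lid between 8 and 20 N), for 1 s.
At the end, for the whole second after the job is handed in: the lid is shut, past its catch (below 0.015 rad), at rest and released (value of joint lid below 0.015 rad and velocity of joint lid between -0.05 and 0.05 rad/s); the robot touches nothing.
It fails at once if the lid falls: it swings down faster than 1.5 rad/s before it has reached its catch (above 0.08 rad) (value of joint lid above 0.08 rad and velocity of joint lid below -1.5 rad/s).
It fails at once if the fingers load the lid with more than 25 N (contact force between the fingers and lid above 25 N).
It fails at once if a thing in the case is shifted by more than 20 mm (distance of any of dish, vial_a, vial_b from where it was at the start of the episode above 0.02 m).
It fails at once if a bystander is shifted by more than 20 mm (distance of any of beaker, tape, white_bottle from where it was at the start of the episode above 0.02 m).
It also fails if it takes over 64 s, if anything falls off the work surface, if the arm or the gripper's body presses on something with over 40 N, if the wrist force passes 120 N, or if a joint passes its speed limit or range.

## Working session

There is one attempt and no reset: what is moved stays moved. The work goes in short steps, Python scripts to look and compute and a shell command to move; the robot and the scene stay as the last step left them, time stands still between calls to the robot, and variables do not carry over. Pictures are saved under pics/ and viewed, and the job is handed in when it is done.

```bash
ls; mkdir -p pics; python3 - <<'E'
from workcell import robot, eyes
import cv2, numpy as np
s=robot.observe(); print(s)
for n in ["scene","top"]:
    p,d=eyes.capture(n); cv2.imwrite(f"pics/{n}0.png",p); np.save(f"{n}0.npy",d)
    i=eyes.camera_info(n); print(n,i)
E
```

```text
pics
{'t': 0.0, 'q': array([-1.52576284e+00,  2.59372354e-01,  1.53613228e+00,  3.78568318e-05,
        1.34796524e+00, -2.02807768e-01]), 'dq': array([-0.00131539,  0.00078095,  0.00036943, -0.0011324 , -0.00136592,
       -0.00190361]), 'joint_efforts': array([ 5.55318220e-04, -4.46025610e+01, -2.90572357e+01, -3.07633309e-04,
        1.19348627e-02,  1.40108362e-06]), 'position': array([ 0.13492837, -0.53263916,  0.23043914]), 'ee_rot': array([ 9.92331741e-01,  1.23599489e-01,  9.23664430e-05, -9.34234825e-04]), 'wrist_force': array([-0.23736288, -0.38984414, -0.37659421]), 'torque': array([-0.03767373, -0.06351059,  0.01013697]), 'width': 1.0030022315197993}
scene {'K': array([[465.87222454,   0.        , 258.046161  ],
       [  0.        , 465.87222454, 189.39448866],
       [  0.        ,   0.        ,   1.        ]]), 'R': array([[-0.49211123, -0.87040455, -0.01491485],
       [-0.44093826,  0.26399808, -0.85783359],
       [ 0.75059975, -0.41557301, -0.51371109]]), 't': array([0.27896552, 0.33279492, 0.7792559 ])}
top {'K': array([[379.4836105 ,   0.        , 251.89234062],
       [  0.        , 379.4836105 , 200.0070775 ],
       [  0.        ,   0.        ,   1.        ]]), 'R': array([[ 1.46872967e-02, -9.99890347e-01,  1.89120256e-03],
       [-9.93376396e-01, -1.48071358e-02, -1.13947726e-01],
       [ 1.13963235e-01, -2.05091917e-04, -9.93484947e-01]]), 't': array([-0.01655195,  0.57201767,  1.10022183])}
```

View pics/scene0.png

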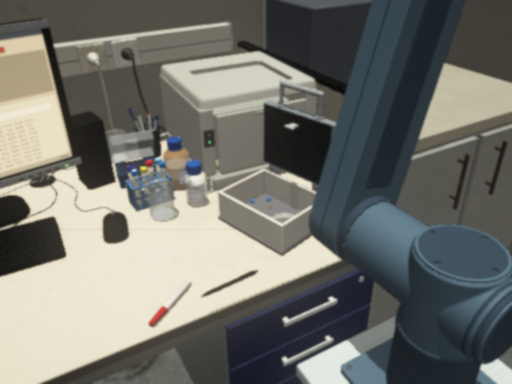

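View pics/top0.png

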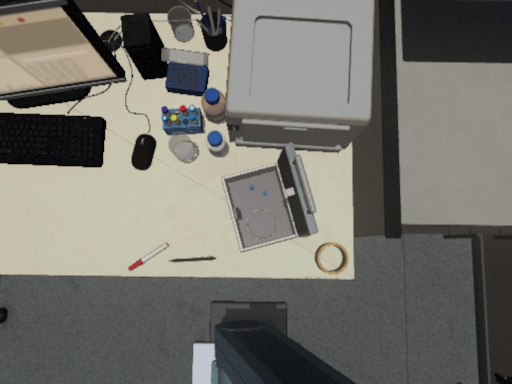

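```bash
cat > h.py <<'E'
import numpy as np, cv2
from workcell import robot, eyes
def cloud(n,d):
    i=eyes.camera_info(n);K=i["K"]
    v,u=np.mgrid[:d.shape[0],:d.shape[1]]
    X=np.stack([(u-K[0,2])/K[0,0]*d,(v-K[1,2])/K[1,1]*d,d],-1)
    return (X-i["t"])@i["R"]
def proj(n,P):
    i=eyes.camera_info(n);c=i["R"]@np.asarray(P,float)+i["t"];p=i["K"]@c;return p[:2]/p[2]
E
python3 - <<'E'
from h import *
for n in ["top","scene"]:
    im=cv2.imread(f"pics/{n}0.png")
    c=im[130:290,180:370] if n=="top" else im[70:260,200:350]
    cv2.imwrite(f"pics/{n}0z.png",cv2.resize(c,None,fx=4 ,fy=3.6 if 0 else (3.6 if n=="x" else (600/c.shape[0] if c.shape[0]*4>600 else 4)),interpolation=cv2.INTER_CUBIC)[:600,:800])
d=np.load("top0.npy");P=cloud("top",d)
for v in range(150,262,5):
    print(v,[(u,)+tuple(np.round(P[v,u]*1000).astype(int)) for u in range(215,325,6)])
E
```

```text
150 [(215, np.int64(710), np.int64(101), np.int64(86)), (221, np.int64(712), np.int64(84), np.int64(79)), (227, np.int64(732), np.int64(72), np.int64(-1)), (233, np.int64(733), np.int64(53), np.int64(-2)), (239, np.int64(732), np.int64(34), np.int64(2)), (245, np.int64(732), np.int64(16), np.int64(1)), (251, np.int64(733), np.int64(-3), np.int64(-2)), (257, np.int64(733), np.int64(-22), np.int64(0)), (263, np.int64(733), np.int64(-40), np.int64(1)), (269, np.int64(734), np.int64(-59), np.int64(-1)), (275, np.int64(734), np.int64(-78), np.int64(1)), (281, np.int64(734), np.int64(-96), np.int64(2)), (287, np.int64(665), np.int64(-90), np.int64(275)), (293, np.int64(666), np.int64(-104), np.int64(273)), (299, np.int64(728), np.int64(-149), np.int64(30)), (305, np.int64(728), np.int64(-167), np.int64(28)), (311, np.int64(726), np.int64(-184), np.int64(37)), (317, np.int64(726), np.int64(-202), np.int64(40)), (323, np.int64(726), np.int64(-220), np.int64(42))]
155 [(215, np.int64(708), np.int64(106), np.int64(31)), (221, np.int64(710), np.int64(88), np.int64(25)), (227, np.int64(716), np.
[... 20558 characters left out ...]
t64(393), np.int64(10), np.int64(-3)), (251, np.int64(394), np.int64(-8), np.int64(0)), (257, np.int64(394), np.int64(-26), np.int64(0)), (263, np.int64(394), np.int64(-44), np.int64(-2)), (269, np.int64(394), np.int64(-62), np.int64(-1)), (275, np.int64(395), np.int64(-80), np.int64(0)), (281, np.int64(395), np.int64(-98), np.int64(1)), (287, np.int64(395), np.int64(-117), np.int64(1)), (293, np.int64(396), np.int64(-135), np.int64(1)), (299, np.int64(396), np.int64(-153), np.int64(-1)), (305, np.int64(396), np.int64(-171), np.int64(0)), (311, np.int64(396), np.int64(-189), np.int64(-2)), (317, np.int64(399), np.int64(-199), np.int64(47)), (323, np.int64(397), np.int64(-225), np.int64(-1))]
```

View pics/top0z.png

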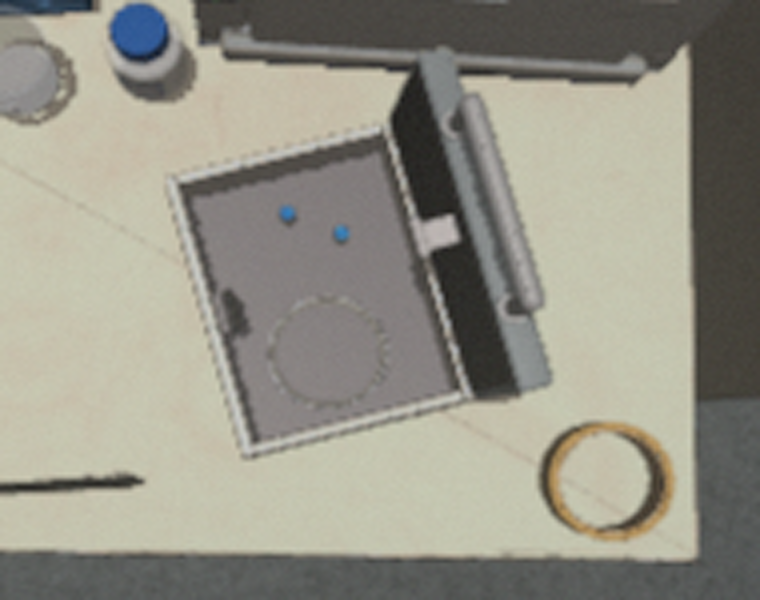

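View pics/scene0z.png

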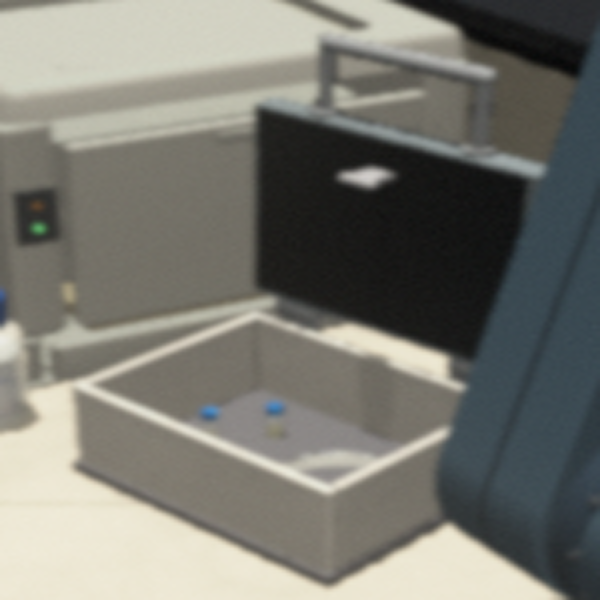

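```bash
python3 - <<'E'
from h import *
from scipy.optimize import least_squares
d=np.load("top0.npy");P=cloud("top",d)
M=np.zeros(d.shape,bool);M[155:262,215:320]=1
Q=P[M]
rim=Q[(Q[:,2]>.080)&(Q[:,2]<.092)]
print(len(rim))
def f(p,r=rim):
    c,s=np.cos(p[2]),np.sin(p[2]); D=r[:,:2]-p[:2]
    x=D@[c,s]; y=D@[-s,c]
    # distance to rectangle centreline, half 81 x 106
    qx=np.abs(x)-.081; qy=np.abs(y)-.106
    out=np.hypot(np.maximum(qx,0),np.maximum(qy,0)); ins=np.minimum(np.maximum(qx,qy),0)
    return out+ins
r=least_squares(f,[.55,-.03,-1.34],loss='soft_l1',f_scale=.003)
p=r.x;print(p,np.abs(r.fun).mean(),np.degrees(p[2]))
c,s=np.cos(p[2]),np.sin(p[2])
ex=np.array([c,s,0]);ey=np.array([-s,c,0])
C=np.array([p[0],p[1],0]);H=C+.091*ex+[0,0,.096]
print("hinge",H)
for x,y in [(-.085,-.11),(-.085,.11),(.085,.11),(.085,-.11)]: print(proj("top",C+x*ex+y*ey+[0,0,.085]))
def loc(X): D=X-H; return np.stack([D@ex,D@ey,D[...,2]],-1)
L=loc(Q)
b=L[L[:,2]>.22]
print("bar",len(b),b.min(0),b.max(0),np.median(b,0))
# top surface of bar: max z -7mm
# lid inner face: black points
k=L[(L[:,2]>.02)&(L[:,2]<.16)&(np.abs(L[:,1])<.12)&(L[:,0]>-.08)]
A=np.polyfit(k[:,2],k[:,0],1);print("inner face x=",A,len(k))
t=L[(L[:,2]>.165)&(L[:,2]<.2)&(np.abs(L[:,1])<.12)&(np.abs(L[:,0])<.1)]
print("edge",len(t),np.percentile(t,[2,50,98],axis=0))
for a in np.arange(1.4,1.8,.05):
    B=H+.235*(-np.cos(a)*ex+[0,0,np.sin(a)])
    print(round(a,2),[proj("top",B+y*ey).round(1) for y in(-.06,.06)],[proj("scene",B+y*ey).round(1) for y in(-.06,.06)])
E
```

```text
624
[ 0.54795337 -0.02786817 -1.29030141] 0.0019337200540729478 -73.9288249605863
hinge [ 0.57314501 -0.11531176  0.096     ]
[239.90389093 252.1176285 ]
[220.00431751 177.37363306]
[277.11366588 162.09351475]
[298.19931057 236.11590469]
bar 431 [-0.13926172 -0.09522753  0.22261679] [0.01590553 0.06739915 1.06226524] [ 0.0068634  -0.00903779  0.24089119]
inner face x= [-0.01551298 -0.00930537] 782
edge 743 [[-0.00716423 -0.10754936  0.1673239 ]
 [ 0.00152066 -0.0204624   0.1773031 ]
 [ 0.01558133  0.08068512  0.18479036]]
1.4 [array([290.7, 216. ]), array([275.9, 164.1])] [array([306.6, 100.9]), array([267.2,  89. ])]
1.45 [array([295.8, 214.5]), array([281. , 162.6])] [array([310. ,  98.8]), array([270.5,  87.1])]
1.5 [array([301. , 213.1]), array([286.1, 161.1])] [array([313.3,  97. ]), array([273.9,  85.4])]
1.55 [array([306.2, 211.6]), array([291.2, 159.7])] [array([316.6,  95.4]), array([277.2,  84. ])]
1.6 [array([311.4, 210.2]), array([296.3, 158.3])] [array([319.8,  94.1]), array([280.5,  82.9])]
1.65 [array([316.5, 208.9]), array([301.3, 157. ])] [array([323. ,  93.1]), array([283.7,  82. ])]
1.7 [array([321.5, 207.5]), array([306.3, 155.8])] [array([326.1,  92.3]), array([286.9,  81.4])]
1.75 [array([326.4, 206.2]), array([311.1, 154.7])] [array([329.1,  91.8]), array([290.,  81.])]
1.8 [array([331.2, 205. ]), array([315.9, 153.6])] [array([332.1,  91.6]), array([293. ,  80.8])]
```

```bash
python3 -c "
from h import *
print(eyes.camera_info('wrist'))"
python3 -m crank '[2,-1.2,-3,0,0,0, 3,-1.8,-2,0,0,0, 3,-1.8,-2,0,0,0, 3,-1.8,-2,0,0,0, 3,-1.8,-2,0,0,0, 3,-1.8,-2,0,0,0, 3,-1.8,-2,0,0,0, 3,-1.8,-2,0,0,0]' ; python3 -c "
from h import *
print(robot.observe())"
```

```text
{'K': array([[283.44236159,   0.        , 258.43441958],
       [  0.        , 283.44236159, 183.56775418],
       [  0.        ,   0.        ,   1.        ]]), 'T_tool_cam': array([[ 1.38162144e-03, -9.55416368e-01, -2.95258623e-01,
         7.58214559e-02],
       [ 9.99999031e-01,  1.26912289e-03,  5.72648178e-04,
         8.95565173e-06],
       [-1.72397964e-04, -2.95259128e-01,  9.55417195e-01,
        -1.41998322e-01],
       [ 0.00000000e+00,  0.00000000e+00,  0.00000000e+00,
         1.00000000e+00]])}
t: 0.9
position: [0.3247, -0.3416, 0.4018]
ee_rot: [0.992, 0.124, -0.0, -0.0]
wrist_force: [0.7, -1.6, -0.4]
width: 1.002
{'t': 0.9, 'q': array([-1.04810495e+00,  5.27948776e-02,  1.37605760e+00,  4.32653156e-05,
        1.71337409e+00,  2.75058167e-01]), 'dq': array([ 0.7276234 , -0.0456249 , -0.41330264,  0.001412  ,  0.45938169,
        0.72321923]), 'joint_efforts': array([ -3.78537163, -35.50832748, -29.66225445,  -0.07204575,
        -0.34164134,  -0.9866203 ]), 'position': array([ 0.32471339, -0.34162121,  0.401812  ]), 'ee_rot': array([ 9.92344083e-01,  1.23503524e-01, -1.03367115e-04, -3.00392055e-04]), 'wrist_force': array([ 0.73635736, -1.59298294, -0.37780508]), 'torque': array([ 0.04809087, -0.03697569,  0.02773441]), 'width': 1.0021210842875798}
```

```bash

python3 -m crank '[3,-2.2,-1.5,0,0,0, 3,-2.2,-1.5,0,0,0, 3,-2.2,-1.5,0,0,0, 3,-2.2,-1.5,0,0,0, 3,-2.2,-1.0,0,0,0, 3,-2.2,-0.5,0,0,0, 2,-1.5,0,0,0,0, 1,-0.6,0,0,0,0, 0,0,0,0,0,0, 0,0,0,0,0,0]' ; python3 -c "
from h import *
s=robot.observe();print(s)
p,d=eyes.capture('wrist');cv2.imwrite('pics/w1.png',p);np.save('w1.npy',d);np.savez('w1p.npz',p=s['position'],r=s['ee_rot'])"
```

```text
t: 1.9
position: [0.4897, -0.1438, 0.4758]
ee_rot: [0.992, 0.123, -0.001, -0.0]
wrist_force: [-1.1, -0.4, 0.3]
width: 1.0
{'t': 1.9, 'q': array([-5.04021071e-01,  1.42499081e-01,  1.10234523e+00, -7.34961458e-04,
        1.89785194e+00,  8.19069513e-01]), 'dq': array([-1.96481251e-02, -7.14994250e-03,  1.89096268e-04,  2.48032716e-05,
        2.03858162e-03,  2.13353531e-03]), 'joint_efforts': array([ 7.82303419e-01, -3.90580523e+01, -3.06499064e+01,  8.50962452e-02,
       -3.36409648e-03,  2.48019223e-02]), 'position': array([ 0.48968734, -0.14382641,  0.47583126]), 'ee_rot': array([ 9.92354375e-01,  1.23419486e-01, -6.51021196e-04, -4.24575117e-05]), 'wrist_force': array([-1.05599882, -0.38083793,  0.29726758]), 'torque': array([-0.00591035,  0.02248381,  0.00178248]), 'width': 0.9998771547951938}
```

View pics/w1.png

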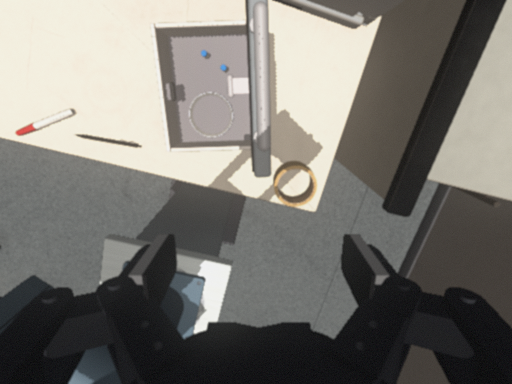

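```bash
cat >> h.py <<'E'
from scipy.spatial.transform import Rotation as Rot
def wcloud(d,p,r):
    i=eyes.camera_info("wrist");K=i["K"];T=i["T_tool_cam"]
    v,u=np.mgrid[:d.shape[0],:d.shape[1]]
    X=np.stack([(u-K[0,2])/K[0,0]*d,(v-K[1,2])/K[1,1]*d,d],-1)
    X=X@T[:3,:3].T+T[:3,3]
    return X@Rot.from_quat(r).as_matrix().T+p
E
python3 - <<'E'
from h import *
from scipy.optimize import least_squares
z=np.load('w1p.npz');d=np.load('w1.npy');P=wcloud(d,z['p'],z['r']).copy();P[d==0]=9
im=cv2.imread('pics/w1.png')
cv2.imwrite('pics/w1z.png',cv2.resize(im[0:200,140:340],None,fx=3,fy=3,interpolation=cv2.INTER_CUBIC))
Q=P[:190,140:285].reshape(-1,3)
desk=P[90:130,20:140].reshape(-1,3);print("desk z",np.median(desk[:,2]))
rim=Q[(Q[:,2]>.078)&(Q[:,2]<.092)];print(len(rim))
def f(p,r=rim):
    c,s=np.cos(p[2]),np.sin(p[2]); D=r[:,:2]-p[:2]
    x=D@[c,s]; y=D@[-s,c]
    qx=np.abs(x)-.081; qy=np.abs(y)-.106
    return np.hypot(np.maximum(qx,0),np.maximum(qy,0))+np.minimum(np.maximum(qx,qy),0)
r=least_squares(f,[.548,-.028,-1.29],loss='soft_l1',f_scale=.002);p=r.x
print(p,np.abs(r.fun).mean(),np.degrees(p[2]))
for p in (p,):
    c,s=np.cos(p[2]),np.sin(p[2]);ex=np.array([c,s,0]);ey=np.array([-s,c,0])
    H=np.array([p[0],p[1],.096])+.091*ex
    L=(Q-H)@np.stack([ex,ey,[0,0,1]],1)
    print("H",H)
    b=L[(L[:,2]>.215)&(L[:,2]<.3)]
    print("bar",len(b),np.percentile(b,[1,10,50,90,99],axis=0).round(4))
    e=L[(L[:,2]>.165)&(L[:,2]<.19)];print("edge",len(e),np.percentile(e,[1,10,50,90,99],axis=0).round(4))
    D=(rim[:,:2]-p[:2])@np.array([[c,-s],[s,c]]);print("rim ext",np.percentile(D,[.5,2,98,99.5],axis=0).round(4))
E
```

```text
desk z -0.0006515920115774121
1523
[ 0.54979448 -0.03182426 -1.29077025] 0.0020829320434984045 -73.95568747750897
H [ 0.57494513 -0.11927965  0.096     ]
bar 2157 [[-0.0005 -0.0631  0.235 ]
 [ 0.0008 -0.049   0.2373]
 [ 0.0063  0.0066  0.2401]
 [ 0.0118  0.0535  0.2416]
 [ 0.0131  0.0638  0.2425]]
edge 1567 [[-0.009  -0.109   0.1721]
 [-0.008  -0.0988  0.1733]
 [-0.0038 -0.0242  0.1765]
 [ 0.0085  0.071   0.1781]
 [ 0.0146  0.0838  0.182 ]]
rim ext [[-0.0857 -0.1094]
 [-0.0851 -0.1087]
 [ 0.0698  0.1093]
 [ 0.0736  0.11  ]]
```

View pics/w1z.png

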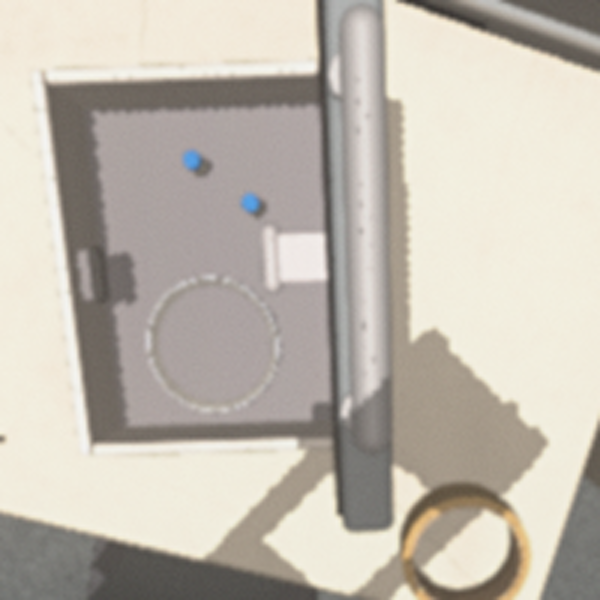

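```bash

python3 -m crank '[1.4,-4,0,0,0,-0.5, 1.4,-4,0,0,0,-0.5, 1.4,-4,0,0,0,-0.5, 1.4,-4,0,0,0,-0.36, 1.4,-4,0,0,0,0, 0.7,-2,0,-5,0,0, 0,0,0,-8,0,0,0,0,0,-8,0,0,0,0,0,-8,0,0,0,0,0,-8,0,0,0,0,0,-8,0,0, 0,0,0,0,0,0]' ; python3 -c "
from h import *
s=robot.observe();print(s['q'].tolist(),s['position'],s['ee_rot'],Rot.from_quat(s['ee_rot']).as_matrix().T.round(3))"
python3 -m crank '[0,0,0,-5,0,0,0,0,0,-5,0,0, 0,0,0,0,0,0]' ; python3 -c "
from h import *
s=robot.observe();print(s['q'].tolist(),s['position'].tolist(),s['ee_rot'].tolist(),Rot.from_quat(s['ee_rot']).as_matrix().T.round(3))"
```

```text
t: 3.15
position: [0.5056, 0.0902, 0.4732]
ee_rot: [0.914, 0.132, 0.051, 0.381]
wrist_force: [-0.0, 0.1, 0.7]
width: 1.001
[0.4458872788069716, 0.20370558825024226, 1.2781133737534784, -0.7904648421640442, 1.7542228210505748, 1.61735789894049] [0.50564123 0.09017885 0.47315769] [0.91393262 0.13160405 0.05072417 0.38057142] [[ 0.96   0.279 -0.007]
 [ 0.202 -0.676  0.709]
 [ 0.193 -0.682 -0.705]]
t: 3.45
position: [0.5062, 0.0887, 0.4744]
ee_rot: [0.878, 0.125, 0.062, 0.457]
wrist_force: [-0.8, 0.6, -0.8]
width: 1.001
[0.512685584754743, 0.24025559389652287, 1.336818654509246, -0.9445872957733994, 1.7603544253905383, 1.7077712055783947] [0.5062480379455907, 0.08867352369931197, 0.474430792337166] [0.8784442297294949, 0.12461237881182324, 0.06207414938801123, 0.4571151827270319] [[ 0.961  0.276 -0.005]
 [ 0.162 -0.551  0.819]
 [ 0.223 -0.788 -0.574]]
```

```bash
cat >> h.py <<'E'
ex=np.array([np.cos(-1.2908),np.sin(-1.2908),0]);ey=np.array([-ex[1],ex[0],0]);ez=np.array([0,0,1.])
H=np.array([.57495,-.11928,.096])
def bar(a): return H+.235*(-np.cos(a)*ex+np.sin(a)*ez)
def err(target,tilt):
    """remaining shift in tool axes (cm) and turn (deg) to target TCP, tilt deg"""
    t=np.radians(tilt); dz=np.sin(t)*ex-np.cos(t)*ez; R=np.stack([ey,np.cross(dz,ey),dz],1)
    s=robot.observe();C=Rot.from_quat(s['ee_rot'])
    w=(C.inv()*Rot.from_matrix(R)).as_rotvec(degrees=True)
    print("shift cm cur axes",(C.as_matrix().T@(target-s['position'])*100).round(2),"target axes",(R.T@(target-s['position'])*100).round(2),"turn",w.round(2),"z",s['position'][2].round(4),'q',s['q'].round(3),'F',s['wrist_force'].round(2),'t',s['t'],'w',s['width'])
    return R
E
python3 -c "
from h import *
R=err(bar(1.5976),45);print(R.round(3))
d=R[:,2]
err(bar(1.5976)-.045*d,45)"
```

```text
shift cm cur axes [ 0.94  1.19 26.67] target axes [ 0.86  5.77 26.07] turn [9.94 0.21 0.19] z 0.4744 q [ 0.513  0.24   1.337 -0.945  1.76   1.708] F [-0.76  0.55 -0.77] t 3.45 w 1.0006762976967802
[[ 0.961  0.195  0.195]
 [ 0.276 -0.68  -0.68 ]
 [ 0.     0.707 -0.707]]
shift cm cur axes [ 0.92  1.96 22.24] target axes [ 0.86  5.77 21.57] turn [9.94 0.21 0.19] z 0.4744 q [ 0.513  0.24   1.337 -0.945  1.76   1.708] F [-0.76  0.55 -0.77] t 3.45 w 1.0006762976967802
```

```bash

python3 -m crank '[0,0,0,5,0.1,0.1, 0,0,0,5,0.1,0.1, 0.12,0.8,2.5,0,0,0, 0.12,0.8,3,0,0,0, 0.12,0.8,3,0,0,0, 0.12,0.8,3,0,0,0, 0.12,0.8,3,0,0,0, 0.12,0.8,3,0,0,0, 0.12,0.8,2.5,0,0,0, 0,0.2,1.5,0,0,0, 0,0,0,0,0,0]' 0.5 30; python3 -c "
from h import *
R=err(bar(1.5976),45)
s=robot.observe()
p,d=eyes.capture('wrist');cv2.imwrite('pics/w2.png',p);np.save('w2.npy',d);np.savez('w2p.npz',p=s['position'],r=s['ee_rot'])
p,d=eyes.capture('scene');cv2.imwrite('pics/s2.png',p)"
```

```text
t: 4.55
position: [0.568, -0.0968, 0.3652]
ee_rot: [0.916, 0.126, 0.055, 0.378]
wrist_force: [-0.5, 0.4, -0.2]
width: 0.502
shift cm cur axes [ 0.04 -0.3   4.53] target axes [ 0.04 -0.31  4.53] turn [-0.14 -0.02 -0.4 ] z 0.3652 q [ 0.065  0.183  1.556 -0.797  1.299  1.546] F [-0.53  0.42 -0.23] t 4.55 w 0.5019287095403199
```

View pics/w2.png

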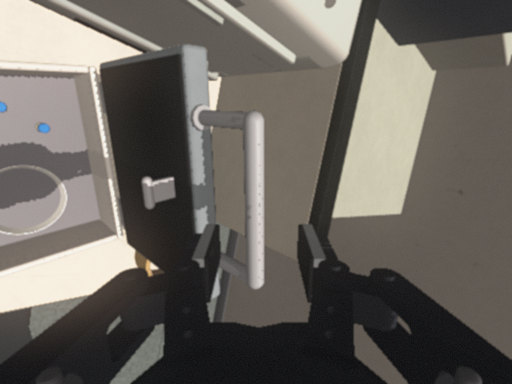

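View pics/s2.png

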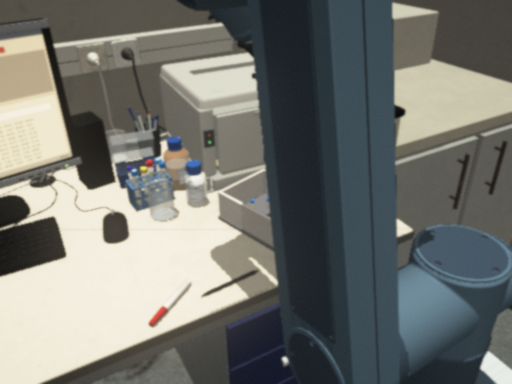

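```bash
python3 - <<'E'
from h import *
z=np.load('w2p.npz');d=np.load('w2.npy')
i=eyes.camera_info("wrist");K=i["K"];T=i["T_tool_cam"]
for v in (150,180,210,240):
    u=np.arange(247,263);D=d[v,u]
    X=np.stack([(u-K[0,2])/K[0,0]*D,(v-K[1,2])/K[1,1]*D,D],-1)@T[:3,:3].T+T[:3,3]
    print(v,D.round(3).tolist());print(np.median(X,0).round(4), X[np.argmin(D)].round(4))
# fingers
for v in (240,255,270,285):
    print(v,[(u,d[v,u].round(3)) for u in range(196,330,4)])
E
```

```text
150 [0.18400000035762787, 0.18400000035762787, 0.18299999833106995, 0.18299999833106995, 0.18299999833106995, 0.18400000035762787, 0.18199999630451202, 0.18199999630451202, 0.18199999630451202, 0.18299999833106995, 0.18299999833106995, 0.18400000035762787, 0.18400000035762787, 0.18299999833106995, 0.18400000035762787, 0.1850000023841858]
[ 0.0426 -0.0029  0.0393] [ 0.0428 -0.0032  0.038 ]
180 [0.19200000166893005, 0.1899999976158142, 0.18799999356269836, 0.18799999356269836, 0.1899999976158142, 0.1889999955892563, 0.1889999955892563, 0.1889999955892563, 0.18799999356269836, 0.18799999356269836, 0.18799999356269836, 0.1889999955892563, 0.1899999976158142, 0.1889999955892563, 0.1899999976158142, 0.19200000166893005]
[ 0.0224 -0.003   0.0391] [ 0.0228 -0.0026  0.0377]
210 [0.1979999989271164, 0.19699999690055847, 0.19499999284744263, 0.19499999284744263, 0.19599999487400055, 0.19499999284744263, 0.19300000369548798, 0.19599999487400055, 0.19499999284744263, 0.19499999284744263, 0.19499999284744263, 0.19599999487400055, 0.19699999690055847, 0.19699999690055847, 0.19699999690055847, 0.197
[... 3295 characters left out ...]
 (224, np.float32(1.695)), (228, np.float32(1.675)), (232, np.float32(1.666)), (236, np.float32(1.639)), (240, np.float32(1.612)), (244, np.float32(1.59)), (248, np.float32(0.217)), (252, np.float32(0.214)), (256, np.float32(0.214)), (260, np.float32(0.214)), (264, np.float32(1.497)), (268, np.float32(1.473)), (272, np.float32(1.459)), (276, np.float32(1.443)), (280, np.float32(1.425)), (284, np.float32(1.405)), (288, np.float32(1.39)), (292, np.float32(1.376)), (296, np.float32(1.354)), (300, np.float32(1.347)), (304, np.float32(0.132)), (308, np.float32(0.121)), (312, np.float32(0.122)), (316, np.float32(0.099)), (320, np.float32(0.099)), (324, np.float32(0.099)), (328, np.float32(0.099))]
```

```bash

python3 -m crank '[0,-0.1,0.7,0,0,0, 0,-0.1,0.9,0,0,0, 0,-0.1,0.9,0,0,0, 0,0,0.9,0,0,0, 0,0,0.9,0,0,0, 0,0,0.9,0,0,0, 0,0,0.8,0,0,0, 0,0,0.5,0,0,-0.3, 0,0,0,0,0,0]' ;python3 -m crank '[0,0,0,0,0,0, 0,0,0,0,0,0, 0,0,0,0,0,0, 0,0,0,0,0,0]' 0.74 20; python3 -c "
from h import *
R=err(bar(1.5976),45)
p,d=eyes.capture('wrist');cv2.imwrite('pics/w3.png',p)"
```

```text
t: 5.55
position: [0.5808, -0.1363, 0.3165]
ee_rot: [0.915, 0.131, 0.054, 0.379]
wrist_force: [-0.0, -0.9, 0.1]
width: 0.5
t: 5.95
position: [0.5811, -0.1355, 0.3176]
ee_rot: [0.915, 0.131, 0.055, 0.379]
wrist_force: [0.6, -0.5, 0.1]
width: 0.259
shift cm cur axes [-0.13  0.17 -1.72] target axes [-0.14  0.17 -1.72] turn [ 0.01 -0.26  0.12] z 0.3176 q [-0.012  0.219  1.631 -0.827  1.165  1.568] F [ 0.64 -0.54  0.1 ] t 5.95 w 0.25930739731292074
```

View pics/w3.png

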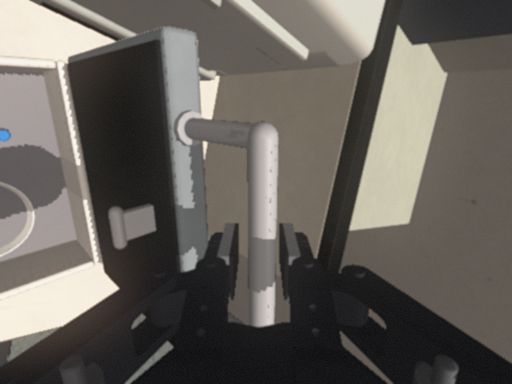

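```bash
python3 -c "
from h import *
a=1.60
while a>-.02:
    b=a-.03
    D=bar(b)-bar(a); D=[D@ex,D[2]]
    y=(D[0]+D[1])*.70711*100; z=(D[0]-D[1])*.70711*100
    print(round(b,2),round(y,2),round(z,2)); a=b
"
```

```text
1.57 -0.49 -0.51
1.54 -0.51 -0.49
1.51 -0.52 -0.48
1.48 -0.53 -0.46
1.45 -0.55 -0.44
1.42 -0.56 -0.43
1.39 -0.57 -0.41
1.36 -0.59 -0.39
1.33 -0.6 -0.37
1.3 -0.61 -0.36
1.27 -0.62 -0.34
1.24 -0.63 -0.32
1.21 -0.64 -0.3
1.18 -0.65 -0.28
1.15 -0.65 -0.26
1.12 -0.66 -0.24
1.09 -0.67 -0.22
1.06 -0.68 -0.2
1.03 -0.68 -0.18
1.0 -0.69 -0.16
0.97 -0.69 -0.14
0.94 -0.69 -0.12
0.91 -0.7 -0.1
0.88 -0.7 -0.08
0.85 -0.7 -0.06
0.82 -0.7 -0.03
0.79 -0.7 -0.01
0.76 -0.7 0.01
0.73 -0.7 0.03
0.7 -0.7 0.05
0.67 -0.7 0.07
0.64 -0.7 0.09
0.61 -0.7 0.11
0.58 -0.69 0.13
0.55 -0.69 0.15
0.52 -0.68 0.17
0.49 -0.68 0.2
0.46 -0.67 0.22
0.43 -0.66 0.24
0.4 -0.66 0.26
0.37 -0.65 0.27
0.34 -0.64 0.29
0.31 -0.63 0.31
0.28 -0.62 0.33
0.25 -0.61 0.35
0.22 -0.6 0.37
0.19 -0.59 0.39
0.16 -0.58 0.4
0.13 -0.57 0.42
0.1 -0.55 0.44
0.07 -0.54 0.45
0.04 -0.53 0.47
0.01 -0.51 0.49
-0.02 -0.5 0.5
```

```bash

python3 -m crank '[0,-0.2,-0.1,0,0,0, 0,-0.24,-0.25,0,0,0, 0,-0.25,-0.26,0,0,0, 0,-0.51,-0.49,0,0,0, 0,-0.52,-0.48,0,0,0, 0,-0.53,-0.46,0,0,0, 0,-0.55,-0.44,0,0,0, 0,-0.56,-0.43,0,0,0, 0,-0.57,-0.41,0,0,0, 0,-0.29,-0.2,0,0,0]'; python3 -c "
from h import *
R=err(bar(1.375),45)
p,d=eyes.capture('wrist');cv2.imwrite('pics/w4.png',p)
s=robot.observe();print(s['position'],s['wrist_force'])"
```

```text
t: 7.0
position: [0.5652, -0.0823, 0.3116]
ee_rot: [0.915, 0.131, 0.054, 0.378]
wrist_force: [0.5, -0.8, -0.1]
width: 0.259
shift cm cur axes [-0.08  0.52 -1.58] target axes [-0.09  0.53 -1.58] turn [-0.05 -0.21  0.18] z 0.3116 q [ 0.094  0.221  1.643 -0.827  1.231  1.652] F [ 0.5  -0.77 -0.06] t 7.0 w 0.25862361450547966
[ 0.56516777 -0.08212047  0.31144561] [-0.0340267   0.87514103 -0.31843793]
```

View pics/w4.png

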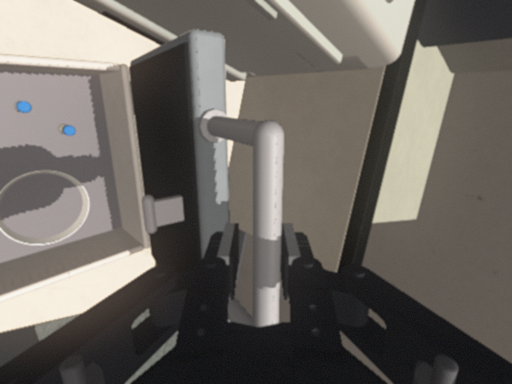

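```bash

python3 -m crank '[0,-0.29,-0.2,0,0,0, 0,-0.3,-0.19,0,0,0, 0,-0.3,-0.18,0,0,0, 0,-0.3,-0.18,0,0,0, 0,-0.31,-0.18,0,0,0, 0,-0.31,-0.17,0,0,0, 0,-0.31,-0.17,0,0,0, 0,-0.32,-0.16,0,0,0, 0,-0.32,-0.16,0,0,0, 0,-0.32,-0.15,0,0,0]'; python3 -c "
from h import *
R=err(bar(1.225),45)
p,d=eyes.capture('wrist');cv2.imwrite('pics/w5.png',p)"
```

```text
t: 8.05
position: [0.5559, -0.0502, 0.3026]
ee_rot: [0.915, 0.131, 0.055, 0.379]
wrist_force: [0.3, -0.0, -1.0]
width: 0.257
shift cm cur axes [-0.08  0.46 -1.59] target axes [-0.08  0.46 -1.59] turn [-0.01 -0.22  0.14] z 0.3026 q [ 0.159  0.232  1.653 -0.827  1.263  1.713] F [ 0.34 -0.01 -1.  ] t 8.05 w 0.2573494057084254
```

View pics/w5.png

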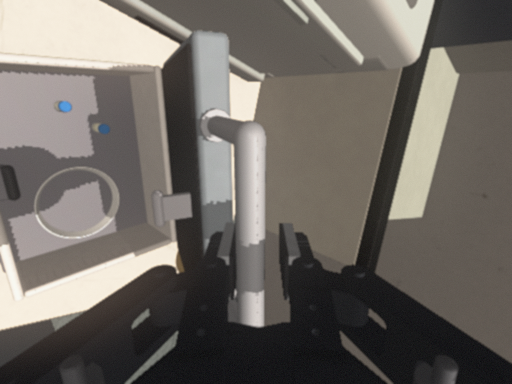

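```bash

python3 -m crank '[0,-0.4,-0.17,0,0,0, 0,-0.5,-0.2,0,0,0, 0,-0.55,-0.21,0,0,0, 0,-0.6,-0.2,0,0,0, 0,-0.6,-0.18,0,0,0, 0,-0.6,-0.16,0,0,0, 0,-0.6,-0.15,0,0,0, 0,-0.6,-0.13,0,0,0, 0,-0.6,-0.11,0,0,0, 0,-0.6,-0.10,0,0,0, 0,-0.6,-0.08,0,0,0, 0,-0.6,-0.06,0,0,0]'; python3 -c "
from h import *
s=robot.observe();R=err(bar(1),45)
for y in(-.004,):
  P=s['position']+R[:,1]*y-R[:,2]*.018-H; print('bar est r,a',np.hypot(P@ex,P[2]),np.arctan2(P[2],-P@ex))
p,d=eyes.capture('wrist');cv2.imwrite('pics/w6.png',p)"
```

```text
t: 9.3
position: [0.5389, 0.0083, 0.2664]
ee_rot: [0.915, 0.131, 0.055, 0.379]
wrist_force: [0.0, 0.3, -1.7]
width: 0.259
shift cm cur axes [-0.06  2.33 -1.54] target axes [-0.06  2.33 -1.54] turn [-0.   -0.23  0.13] z 0.2664 q [ 0.277  0.28   1.682 -0.826  1.292  1.851] F [ 0.03  0.34 -1.68] t 9.3 w 0.25913854307603007
bar est r,a 0.233342230068067 0.8831814791611005
```

View pics/w6.png

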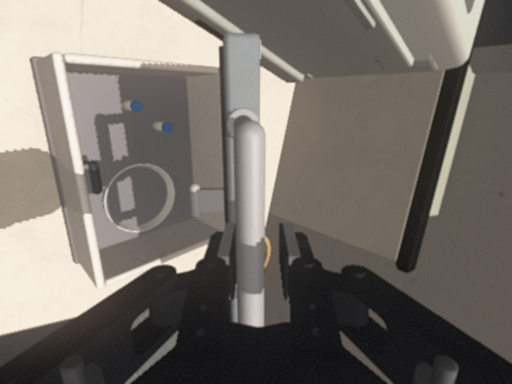

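```bash

python3 -m crank '[0,-0.6,-0.05,0,0,0, 0,-0.6,-0.04,0,0,0, 0,-0.6,-0.02,0,0,0, 0,-0.6,0,0,0,0, 0,-0.6,0.01,0,0,0, 0,-0.6,0.03,0,0,0, 0,-0.6,0.04,0,0,0, 0,-0.6,0.06,0,0,0, 0,-0.6,0.07,0,0,0, 0,-0.6,0.09,0,0,0, 0,-0.6,0.10,0,0,0, 0,-0.6,0.12,0,0,0]'; python3 -c "
from h import *
s=robot.observe();R=err(bar(.57),45)
P=s['position']-R[:,1]*.004-R[:,2]*.018-H; print('bar est r,a',np.hypot(P@ex,P[2]),np.arctan2(P[2],-P@ex))"
python3 -m crank '[0,-0.6,0.14,0,0,0, 0,-0.6,0.15,0,0,0, 0,-0.6,0.16,0,0,0, 0,-0.6,0.18,0,0,0, 0,-0.6,0.2,0,0,0, 0,-0.6,0.22,0,0,0, 0,-0.6,0.24,0,0,0]';  python3 -c "
from h import *
s=robot.observe();R=err(bar(.57),45)
P=s['position']-R[:,1]*.004-R[:,2]*.018-H; print('bar est r,a',np.hypot(P@ex,P[2]),np.arctan2(P[2],-P@ex))
p,d=eyes.capture('wrist');cv2.imwrite('pics/w7.png',p)"
```

```text
t: 10.55
position: [0.5255, 0.0543, 0.2125]
ee_rot: [0.915, 0.131, 0.055, 0.379]
wrist_force: [-0.1, 0.8, -1.8]
width: 0.258
shift cm cur axes [-0.04 -0.5  -1.96] target axes [-0.05 -0.5  -1.96] turn [-0.   -0.22  0.13] z 0.2125 q [ 0.369  0.358  1.719 -0.828  1.275  1.997] F [-0.05  0.85 -1.76] t 10.55 w 0.2578154913554381
bar est r,a 0.2332162812629864 0.5727871761213497
t: 11.25
position: [0.5199, 0.074, 0.1736]
ee_rot: [0.915, 0.131, 0.055, 0.379]
wrist_force: [0.0, 0.9, -2.5]
width: 0.263
shift cm cur axes [-0.04  3.7  -3.26] target axes [-0.05  3.7  -3.26] turn [-0.   -0.23  0.13] z 0.1736 q [ 0.407  0.416  1.743 -0.835  1.244  2.084] F [ 0.    0.93 -2.53] t 11.25 w 0.2627701751689156
bar est r,a 0.23353115513045 0.3841962327229067
```

View pics/w7.png

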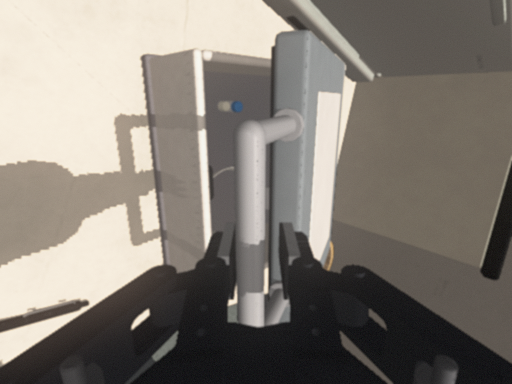

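```bash

python3 -m crank '[0,-0.55,0.23,0,0,0, 0,-0.5,0.22,0,0,0, 0,-0.5,0.24,0,0,0, 0,-0.5,0.26,0,0,0, 0,-0.5,0.27,0,0,0, 0,-0.45,0.26,0,0,0, 0,-0.4,0.25,0,0,0, 0,-0.4,0.26,0,0,0]';  python3 -c "
from h import *
s=robot.observe();R=err(bar(.07),45)
P=s['position']-R[:,1]*.004-R[:,2]*.018-H; print('bar est r,a',np.hypot(P@ex,P[2]),np.arctan2(P[2],-P@ex))
p,d=eyes.capture('wrist');cv2.imwrite('pics/w8.png',p)"
```

```text
t: 12.1
position: [0.5163, 0.0861, 0.1328]
ee_rot: [0.915, 0.131, 0.055, 0.379]
wrist_force: [0.7, -0.6, -3.8]
width: 0.26
shift cm cur axes [-0.03 -2.91 -0.04] target axes [-0.04 -2.91 -0.04] turn [ 0.   -0.22  0.13] z 0.1328 q [ 0.43   0.479  1.766 -0.849  1.201  2.165] F [ 0.69 -0.56 -3.78] t 12.1 w 0.25978973482795314
bar est r,a 0.23383674657991804 0.20102405231133125
```

View pics/w8.png

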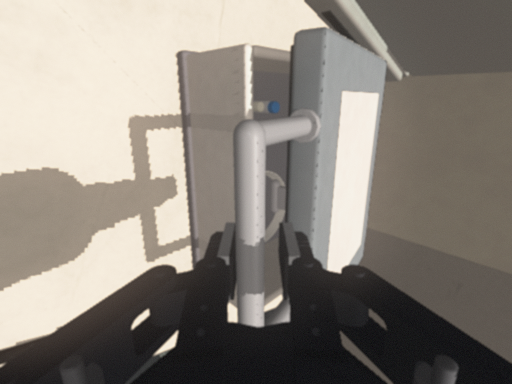

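```bash

python3 -m crank '[0,-0.3,0.2,0,0,0, 0,-0.28,0.19,0,0,0, 0,-0.25,0.18,0,0,0, 0,-0.25,0.18,0,0,0, 0,-0.25,0.18,0,0,0, 0,-0.25,0.19,0,0,0, 0,-0.22,0.17,0,0,0, 0,-0.2,0.16,0,0,0, 0,-0.2,0.16,0,0,0, 0,-0.2,0.16,0,0,0, 0,-0.1,0.1,0,0,0, 0,-0.1,0.1,0,0,0]';  python3 -c "
from h import *
s=robot.observe();R=err(bar(.07),45)
P=s['position']-R[:,1]*.004-R[:,2]*.018-H; print('bar est r,a',np.hypot(P@ex,P[2]),np.arctan2(P[2],-P@ex))
p,d=eyes.capture('wrist');cv2.imwrite('pics/w9.png',p)"
```

```text
t: 13.35
position: [0.5152, 0.0904, 0.1009]
ee_rot: [0.915, 0.131, 0.055, 0.379]
wrist_force: [0.0, 0.9, -0.6]
width: 0.262
shift cm cur axes [-0.05 -0.34 -1.98] target axes [-0.05 -0.34 -1.98] turn [ 0.   -0.24  0.13] z 0.1009 q [ 0.438  0.528  1.784 -0.866  1.161  2.225] F [ 0.05  0.93 -0.56] t 13.35 w 0.26234280152266976
bar est r,a 0.23405228346575355 0.06309563532155221
```

View pics/w9.png

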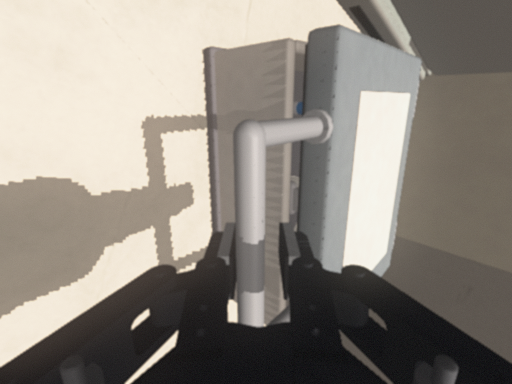

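```bash

python3 -m crank '[0,-0.12,0.08,0,0,0, 0,-0.12,0.08,0,0,0, 0,-0.12,0.08,0,0,0, 0,0,0,0,0,0, 0,0,0,0,0,0, 0,0,0,0,0,0]';  python3 -c "
from h import *
s=robot.observe();R=err(bar(.07),45)
p,d=eyes.capture('wrist');cv2.imwrite('pics/w10.png',p)"
```

```text
t: 14.0
position: [0.515, 0.0911, 0.0967]
ee_rot: [0.915, 0.131, 0.055, 0.379]
wrist_force: [1.1, -0.5, -0.2]
width: 0.258
shift cm cur axes [-0.04  0.   -2.22] target axes [-0.05  0.   -2.22] turn [ 0.01 -0.23  0.12] z 0.0967 q [ 0.44   0.535  1.785 -0.868  1.157  2.233] F [ 1.07 -0.48 -0.24] t 14.0 w 0.25820122770025555
```

View pics/w10.png

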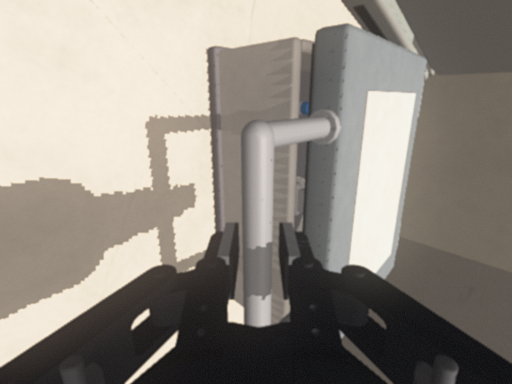

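```bash

python3 -m crank '[0,0,0,0,0,0, 0,0,0,0,0,0, 0,0,0,0,0,0, 0,0,-0.5,0,0,0, 0,0,-1,0,0,0, 0,0,-1.5,0,0,0, 0,0,-2,0,0,0, 0,0,-2,0,0,0, 0,0,-2,0,0,0, 0,0,-2,0,0,0]' 0.5 20
python3 -m crank '[0,0,-1,7.5,0,0, 0,0,-1,7.5,0,0, 0,0,-1,7.5,0,0, 0,0,0,7.5,0,0, 0,0,0,7.5,0,0, 0,0,0,7.5,0,0,0,0,0,0,0,0, 0,0,0,0,0,0]' 1 ;  python3 -c "
from h import *
a=.07
P=H+.155*(-np.cos(a)*ex+np.sin(a)*ez)+.011*(np.sin(a)*ex+np.cos(a)*ez)
print(P);err(P+[0,0,.03],0)
p,d=eyes.capture('wrist');cv2.imwrite('pics/w11.png',p)
p,d=eyes.capture('scene');cv2.imwrite('pics/s11.png',p)"
```

```text
t: 15.05
position: [0.4926, 0.1674, 0.176]
ee_rot: [0.915, 0.131, 0.055, 0.378]
wrist_force: [0.1, 0.3, 0.5]
width: 0.499
t: 15.85
position: [0.488, 0.1827, 0.1988]
ee_rot: [0.99, 0.141, 0.001, 0.001]
wrist_force: [-0.1, 0.0, -0.6]
width: -0.003
[0.53243294 0.02857953 0.1178142 ]
shift cm cur axes [-0.04 16.03  5.13] target axes [ 0.02 16.04  5.1 ] turn [ 0.11 -0.09  0.16] z 0.1988 q [ 0.145  0.231  1.654 -0.002  1.255  1.434] F [-0.15  0.02 -0.62] t 15.85 w -0.002761820952010554
```

View pics/w11.png

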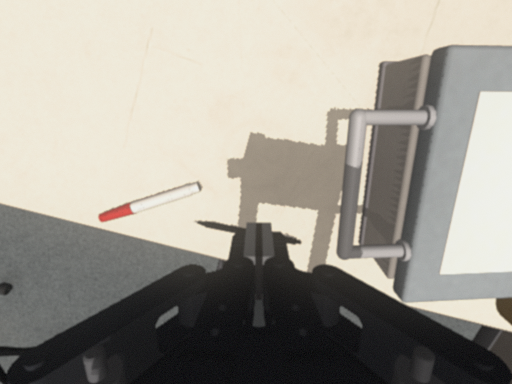

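View pics/s11.png

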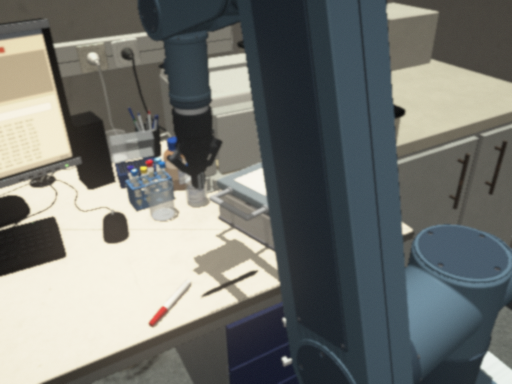

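```bash

python3 -m crank '[0,1.5,0,0,0,0, 0,2.5,0,0,0,0, 0,3,0,0,0,0, 0,3,0,0,0,0, 0,2.5,1,0,0,0, 0,2,1.5,0,0,0, 0,1.5,1.5,0,0,0, 0,0,1.2,0,0,0, 0,0,1,0,0,0, 0,0,0.6,0,0,0, 0,0,0,0,0,0,0,0,0,0,0,0]';  python3 -c "
from h import *
err(np.array([0.5324,.0286,.1178]),0)
s=robot.observe()
p,d=eyes.capture('wrist');W=wcloud(d,s['position'],s['ee_rot'])-H
M=(d>0)&(abs(W@ey)<.1)&(W@ex<-.1)&(W@ex>-.17)&(W[...,2]>-.01)&(W[...,2]<.05)
X=W[M];k=np.polyfit(X@ex,X[:,2],1);print(M.sum(),k,'angle',-np.arctan(k[0]),'z at press',np.polyval(k,-.155)+.096)
cv2.imwrite('pics/w12.png',p)"
```

```text
t: 17.15
position: [0.533, 0.0304, 0.1304]
ee_rot: [0.99, 0.142, 0.001, -0.0]
wrist_force: [-0.0, 1.0, 1.4]
width: 0.001
shift cm cur axes [-0.11  0.15  1.26] target axes [-0.1   0.15  1.26] turn [ 0.01 -0.09  0.32] z 0.1304 q [-1.530e-01  3.190e-01  1.716e+00  1.000e-03  1.105e+00  1.132e+00] F [-0.01  1.05  1.38] t 17.15 w 0.0013924000103528117
25591 [-0.07871951  0.01032259] angle 0.07855750591807095 z at press 0.11852411224624373
```

View pics/w12.png

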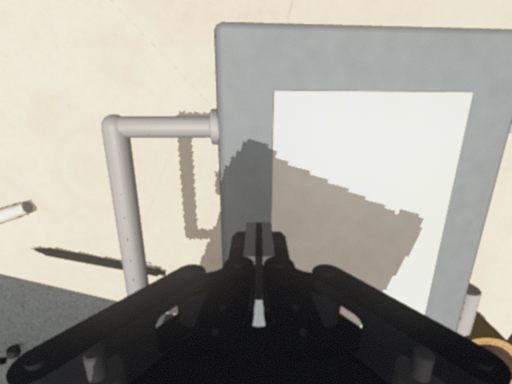

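```bash

python3 -m crank '[0,0.1,0.3,0,0,0, 0,0,0.3,0,0,0, 0,0,0.2,0,0,0, 0,0,0.1,0,0,0, 0,0,0.1,0,0,0, 0,0,0.1,0,0,0, 0,0,0.1,0,0,0, 0,0,0,0,0,0]'; python3 -m crank '[0,0,0.1,0,0,0, 0,0,0.1,0,0,0, 0,0,0.1,0,0,0,0,0,0,0,0,0]'; python3 -m crank '[0,0,0.1,0,0,0, 0,0,0.1,0,0,0, 0,0,0.1,0,0,0,0,0,0,0,0,0]'
```

```text
t: 18.0
position: [0.5332, 0.0287, 0.1182]
ee_rot: [0.99, 0.142, 0.001, -0.0]
wrist_force: [-0.4, 0.0, 0.9]
width: -0.001
t: 18.4
position: [0.5331, 0.0289, 0.1157]
ee_rot: [0.99, 0.142, 0.001, -0.0]
wrist_force: [-1.5, 1.3, 4.9]
width: 0.001
t: 18.8
position: [0.533, 0.0286, 0.1115]
ee_rot: [0.99, 0.142, 0.0, -0.0]
wrist_force: [-0.5, -0.5, 0.4]
width: 0.0
```

```bash

python3 -m crank '[0,0,0.1,0,0,0, 0,0,0.1,0,0,0,0,0,0,0,0,0]'; python3 -m crank '[0,0,0.05,0,0,0, 0,0,0.05,0,0,0,0,0,0,0,0,0]'; python3 -m crank '[0,0,0.03,0,0,0, 0,0,0.0,0,0,0]'
```

```text
t: 19.1
position: [0.533, 0.0287, 0.1098]
ee_rot: [0.99, 0.142, 0.0, -0.0]
wrist_force: [0.1, 0.8, -0.9]
width: 0.002
t: 19.4
position: [0.5331, 0.0287, 0.109]
ee_rot: [0.99, 0.142, 0.001, -0.0]
wrist_force: [0.5, 1.4, 0.3]
width: 0.001
t: 19.6
position: [0.5332, 0.0287, 0.1088]
ee_rot: [0.99, 0.142, 0.001, -0.0]
wrist_force: [-0.4, -0.1, -0.4]
width: -0.001
```

```bash

for i in 1 2; do :; done
python3 -m crank '[0,0,0.04,0,0,0, 0,0,0.0,0,0,0]'; python3 -m crank '[0,0,0.04,0,0,0, 0,0,0.0,0,0,0]';python3 -m crank '[0,0,0.04,0,0,0, 0,0,0.0,0,0,0]'
```

```text
t: 19.8
position: [0.5331, 0.0287, 0.1083]
ee_rot: [0.99, 0.142, 0.001, -0.0]
wrist_force: [-0.1, -0.5, 0.2]
width: 0.0
t: 20.0
position: [0.5331, 0.0287, 0.1079]
ee_rot: [0.99, 0.142, 0.001, -0.0]
wrist_force: [0.9, 0.4, -0.9]
width: 0.0
t: 20.2
position: [0.5331, 0.0287, 0.1075]
ee_rot: [0.99, 0.142, 0.001, -0.0]
wrist_force: [0.6, -0.3, -0.5]
width: 0.001
```

```bash

python3 -m crank '[0,0,0.03,0,0,0, 0,0,0.0,0,0,0]'; python3 -m crank '[0,0,0.03,0,0,0, 0,0,0.0,0,0,0]'
```

```text
t: 20.4
position: [0.5331, 0.0287, 0.1072]
ee_rot: [0.99, 0.142, 0.001, -0.0]
wrist_force: [0.3, -1.0, 0.7]
width: -0.0
t: 20.6
position: [0.5332, 0.0287, 0.107]
ee_rot: [0.99, 0.142, 0.001, -0.0]
wrist_force: [0.9, 0.2, 0.8]
width: 0.0
```

```bash

python3 -m crank '[0,0,0.03,0,0,0, 0,0,0.0,0,0,0]'; python3 -m crank '[0,0,0.03,0,0,0, 0,0,0.0,0,0,0]'
```

```text
t: 20.8
position: [0.5332, 0.0287, 0.107]
ee_rot: [0.99, 0.142, 0.001, -0.0]
wrist_force: [-2.2, -0.1, 4.7]
width: 0.003
t: 21.0
position: [0.5332, 0.0287, 0.107]
ee_rot: [0.99, 0.142, 0.001, 0.0]
wrist_force: [-2.7, -0.4, 6.4]
width: -0.002
```

```bash

python3 -m crank '[0,0,0.03,0,0,0, 0,0,0.0,0,0,0]'; python3 -m crank '[0,0,0.03,0,0,0, 0,0,0.0,0,0,0]'
```

```text
t: 21.2
position: [0.5332, 0.0287, 0.107]
ee_rot: [0.99, 0.142, 0.001, 0.0]
wrist_force: [-2.2, -0.7, 8.9]
width: 0.003
t: 21.4
position: [0.5333, 0.0287, 0.107]
ee_rot: [0.99, 0.142, 0.001, 0.0]
wrist_force: [-3.0, 0.2, 11.1]
width: -0.0
```

```bash

python3 -m crank '[0,0,0.03,0,0,0, 0,0,0.0,0,0,0, 0,0,0,0,0,0]'; python3 -m crank '[0,0,0,0,0,0, 0,0,0.0,0,0,0, 0,0,0,0,0,0]'
```

```text
t: 21.7
position: [0.5333, 0.0287, 0.107]
ee_rot: [0.99, 0.142, 0.001, 0.0]
wrist_force: [-4.8, 1.4, 12.3]
width: -0.002
t: 22.0
position: [0.5332, 0.0287, 0.1069]
ee_rot: [0.99, 0.142, 0.001, 0.0]
wrist_force: [-4.6, 0.2, 12.8]
width: -0.001
```

```bash

for k in 1; do python3 -m crank '[0,0,0,0,0,0, 0,0,0,0,0,0, 0,0,0,0,0,0, 0,0,0,0,0,0, 0,0,0,0,0,0, 0,0,0,0,0,0, 0,0,0,0,0,0, 0,0,0,0,0,0, 0,0,0,0,0,0, 0,0,0,0,0,0, 0,0,0,0,0,0, 0,0,0,0,0,0]'; done
python3 -m crank '[0,0,0,0,0,0, 0,0,0,0,0,0, 0,0,0,0,0,0, 0,0,0,0,0,0, 0,0,0,0,0,0, 0,0,0,0,0,0, 0,0,0,0,0,0, 0,0,0,0,0,0, 0,0,0,0,0,0, 0,0,0,0,0,0, 0,0,0,0,0,0, 0,0,0,0,0,0]'
```

```text
t: 23.2
position: [0.5332, 0.0287, 0.107]
ee_rot: [0.99, 0.142, 0.001, 0.0]
wrist_force: [-5.7, 1.3, 13.0]
width: -0.001
t: 24.4
position: [0.5332, 0.0287, 0.1069]
ee_rot: [0.99, 0.142, 0.001, 0.0]
wrist_force: [-4.7, -0.1, 12.7]
width: 0.003
```

Held at about 13.5–14 N for more than 2 s; now release and check.

```bash

python3 -m crank '[0,0,-0.1,0,0,0, 0,0,-0.1,0,0,0, 0,0,-0.2,0,0,0, 0,0,-0.5,0,0,0, 0,0,-1,0,0,0, 0,0,-2,0,0,0, 0,0,-2,0,0,0, 0,0,-2,0,0,0, 0,0,-2,0,0,0, 0,0,-1,0,0,0, 0,0,0,0,0,0, 0,0,0,0,0,0]';  python3 -c "
from h import *
s=robot.observe();print(s['wrist_force'],s['dq'].round(3))
p,d=eyes.capture('wrist');W=wcloud(d,s['position'],s['ee_rot'])-H
M=(d>0)&(abs(W@ey)<.1)&(W@ex<-.1)&(W@ex>-.17)&(W[...,2]>-.01)&(W[...,2]<.05)
X=W[M];k=np.polyfit(X@ex,X[:,2],1);print(M.sum(),k,'angle',-np.arctan(k[0]),'z at press',np.polyval(k,-.155)+.096)
cv2.imwrite('pics/w13.png',p)
p,d=eyes.capture('top');cv2.imwrite('pics/t13.png',p)"
```

```text
t: 25.6
position: [0.5327, 0.0287, 0.2141]
ee_rot: [0.99, 0.142, 0.0, -0.0]
wrist_force: [-0.8, -0.0, -0.5]
width: 0.001
[-0.83817419 -0.02470498 -0.48510897] [ 0.     0.013  0.019 -0.002 -0.001 -0.002]
13737 [0.01457923 0.01283888] angle -0.014578195890060094 z at press 0.10657909928654681
```

View pics/w13.png

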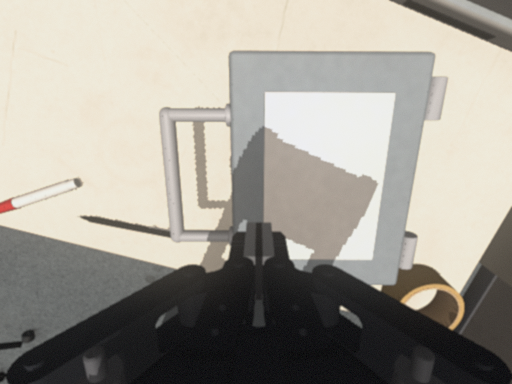

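View pics/t13.png

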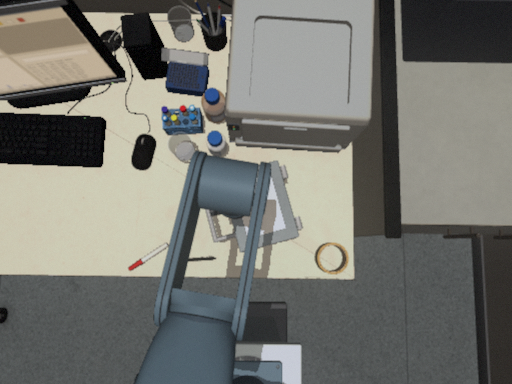

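The wrist view shows the lid flat: its panel is at about (330,170) px and the bar at (170,175) px. The fingers are 107 mm above it. In the top view the bottle (215,140), beaker (183,148) and tape (331,258) are where they started.

```bash
python3 -c "
from workcell import robot
print(robot.sign_off())"
```

```text
the job is handed in; nothing more can be done
None
```

The lid is closed past its catch, pressed home and released, and I handed the job in at about 25.7 s.

- **Lowering:** I straddled the bar with the fingers at a 45° tilt and a gap of about 22 mm, so it was never clamped. The rear finger pushed the lid over, and the other braked it down at about 0.25 rad/s or slower. The readings during lowering showed at most about 4 N. It came to rest on the catch with the bar free between the fingers. My depth fit there gave 0.079 rad, against "about 0.07" in the task and the 0.085 limit.
- **Pressing:** I pressed on `lid_press` with the fingers shut. The lid clicked down at about 5 N. I then held it for about 2.7 s, with readings of about 13.3 to 14.3 N (12.3 to 13.0 N of it vertical).
- **Final checks:** After release, the lid surface at the press point measured 106.6 mm against the expected 107 mm. The slope fit gave −0.015 rad, which I take as measurement noise because the lid cannot go below 0. The hand was 107 mm clear, with wrist force near zero. By eye, the bottle, beaker and tape had not moved in the top view.
- **Not checked:** The closed lid hides the dish and vials. The fingers never went into the case, so I have no reason to think they moved.

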